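Open the spring-loaded inline filter and remove its cartridge

ROBOT

A 6-joint arm with a two-finger parallel gripper is mounted at the origin on the work surface. World frame = base frame: x ahead of the robot, y to its left, z up, the work surface at z = 0. Lengths are in m, angles in rad, forces in N, time in s.
With the tool pointing down it reaches from about 0.35 to 0.85 m from the base axis. Payload 8.1 kg.
Tool frame: the origin (TCP) lies on the mounting face of the last link; the fingertips stand 186 mm ahead of it and the grasp point (between the pads) lies 167 mm ahead of it; z points along the fingers, y is the line along which they close (so a half turn about z gives the same grasp; the last joint's range is limited). The gripper opens to 93 mm and grips with 3 to 60 N. Pads are 15 mm wide; open, the fingers measure 128 mm over their backs; the gripper's body (75 mm by 188 mm) begins 65 mm behind the grasp point.
Start: joints at [-1.186, 0.13, 1.488, -0, 1.523, -0.085], TCP at [0.272, -0.535, 0.405] pointing down, gripper open.
Joint ranges: [-2.96, 2.96], [-0.89, 2.26], [0.02, 2.5], [-1.34, 4.48], [0, 2.73], [-2.66, 2.66]. Speed limits (rad/s): [2.39, 2.39, 2.79, 3.14, 3.14, 3.14].

INTERFACE

Orientations are given as a rotation vector (axis times angle).
In Python, from plant import * gives the robot as it stands. The module is installed in compiled form; this text tells all that it offers.
- The arm moves only by the tool arm_command, never from a script. Its argument "increments" is a list of rows, each a list of 6 numbers: the shift along the tool's x, y, z in units of 0.2 m (1.0 is 0.2 m), then the turn, a rotation vector about the tool's x, y, z in units of pi rad (1.0 is pi rad). A call has exactly 5 rows; each row is the pose to reach, as a shift and turn from the pose commanded when the call began, along the tool's axes at that moment, turning the shorter way round; what a row does not reach only later rows make up. A row lasts 1/8 s, in which the tool goes at most 62.5 mm and 10.7 degrees, less where a joint would pass 70% of its speed; a pose out of reach is approached as far as the arm can. A call with a number of a shift or a turn outside -1 to 1 is refused whole. A call with a gripper value outside its range is refused whole. "fingers" is the closure, from -1 (fully open) to 1 (shut), set as the call begins (left out, the last holds). The fingers move at their own pace and stop on an object; "force" is the grip in N (left out, the last holds). Time passes only in rows, so rows that repeat a pose let the fingers close, or fill a call up. It gives the time, the measured TCP pose, the force, the opening and the grip force at its end, in the units of the state.
- read_state(): the state, without advancing time (a new reading comes with each control period).
- read_camera(name): name is "scene" or "top" or "wrist"; returns a dict with "image" (420x560x3 uint8, red, green, blue), "fx", "fy", "cx", "cy" (pixels), "k1" (the pictures are not rectified: a ray, as slopes to the right and down, at radius r is drawn at 1 + k1 r^2 times it, then the intrinsics apply), "T" (4x4, takes a point from camera to world coordinates). Camera axes: x right, y down, z forward; pixel columns grow to the right and rows downward; lengths in m; the calibration is good to about 2 mm. A picture is of the moment at which its call begins. There is no depth.
- close_job(): hands the job in; it is judged then, once.
The state is a dict: "t": time; "q": joint angles; "dq": joint speeds; "joint_torque": joint torques, N m; "tool_pos": TCP position; "orientation": TCP orientation; "force": force on the tool from outside, world axes, zero at the start; "wrist_torque": the same for the moment, N m; "opening": finger opening in m; "gripper_force": force on a finger pad.
Only numpy, scipy, OpenCV 4.12 (cv2) and the standard library are available. Lean on these libraries where they do the work, as an engineer would, in place of code of your own. Each camera call takes 0.05 s, during which the arm holds its last target. There are 200 camera calls.

TASK

Unscrew the steel cap of the inline filter housing, without pulling or forcing it over its thread, and keep hold of it as the thread lets go, because a spring inside will throw it off. Set the cap in the white round dish, standing on its open side, then pull out the used filter cartridge and leave it in the grey rectangular bin. Do not let cap or cartridge touch the bench, do not knock the pressure gauge beside the cap, and leave the other things where they are.

Things in the scene. Friction and masses are not known exactly. Their poses are not given: they have to be found in the camera images.
- housing: Fixed aluminium filter housing; origin on the bench under the thread axis, z up. Base plate 100 (x) x 150 (y) x 8 mm; round body 62 mm diameter up to 55 mm above the bench, then a hollow neck of 32 mm (40 mm over the thread) up to 91.5 mm. A pressure gauge stands on its +y side; pipe stubs at 30 mm height run to +y and -y. Stands at any yaw.
- neck_top (a point): Centre of the neck's open mouth, on the thread axis, 91.5 mm above the bench. Bore 20 mm.
- cap: Loose steel cap, 50 mm diameter, 56.5 mm tall, about 120 g; origin at the centre of its open lower edge, z up. Fully screwed on at the start: lower edge 59.5 mm, top 116 mm above the bench. Two-start right-hand thread, 18 mm rise a turn, 2 mm play: turned counter-clockwise (from above) it comes free after 1.25 turns (7.85 to 8.05 rad), having risen 22.5 mm. Stays as left between grasps.
- cap_head (a point): Centre of the cap's solid knurled head (50 mm diameter, 18 mm tall; the place to grip, at any yaw), on the cap's axis, 47.5 mm above its lower edge, 9 mm below its top. Turning takes under 0.5 N m. A spring inside pushes the cap up with 6 to 8 N all the time and throws it off the neck if nobody holds it when the thread ends.
- gauge: Pressure gauge fixed to the housing, fragile; origin and axes as the housing's. A 14 mm stem at 62 mm from the thread axis on the housing's +y side carries the round head.
- gauge_head (a point): Centre of the gauge's dark head: a drum of 40 mm diameter and 20 mm long, its axis pointing to the thread axis; 62 mm from the thread axis (near face at 52 mm), 105 mm above the bench, its top at 125 mm.
- cartridge: Loose filter cartridge, origin at the centre of its lower end, z along its axis. Inside the housing at the start, hidden under the cap.
- cartridge_center (a point): Centre of the filter cartridge: cylinder, 16 mm diameter, 72 mm long, white pleated middle, grey ends, 50 g; z along its axis. At the start hidden in the bore, its top against the inside of the cap. With the cap off, the spring raises it until its top is 41 mm above the neck's mouth (132.5 mm above the bench); it stands loose, 31 mm still in the bore.
- dish: Fixed white round dish, 126 mm outer diameter at the rim, 14 mm tall; origin under its centre.
- dish_floor (a point): Centre of the dish's flat inner floor (110 mm diameter), 5 mm above the bench.
- bin: Fixed grey open-topped rectangular bin, outside 110 (x) x 90 (y) x 50 mm tall, walls and floor 4 mm; origin under its centre on the bench.
- table: The black bench top, its surface at height 0.
- vial_a: Bystander: amber vial, 24 mm diameter, 45 mm tall; origin under its centre.
- vial_b: Bystander: amber vial, 24 mm diameter, 45 mm tall; origin under its centre.
- beaker: Bystander: glass beaker, 64 mm diameter, 85 mm tall; origin under its centre.
- wash_bottle: Bystander: white bottle, 66 mm diameter, 170 mm tall; origin under its centre.
- wrench: Bystander: steel wrench lying on the bench, 160 mm long along its x.
- cuvette_box: Bystander: blue closed box, 70 x 110 x 45 mm; origin under its centre.
- reagent_jar: Bystander: amber jar, 60 mm diameter, 80 mm tall; origin under its centre.
Mind the look-alikes: they are no part of the job. Of the things shaped like the cap, the steel one is meant. Leave any pink look-alike of the bin alone.

How it is judged:
By the outcome, as a careful person would: the job done as asked, in the order asked, and still so for the second after the job is handed in, with the robot touching nothing.
It also fails if it takes over 72 s, if anything falls off the work surface, if the arm or the gripper's body presses on something with over 40 N, if the wrist force passes 120 N, or if a joint passes its speed limit or range.

## Working session

There is one attempt and no reset: what is moved stays moved. The work goes in short steps, Python scripts to look and compute and a tool call to move; the robot and the scene stay as the last step left them, time stands still between calls to the robot, and variables do not carry over. Pictures are saved under pics/ and viewed, at most 10 in all, crops included, and the job is handed in when it is done.

Besides the shell and the picture viewer there is one more tool, called after "Call:" as name([rows], argument=value, ...), one row to a line, values as JSON. arm_command: Moves the arm, as the interface text tells. Shifts and turns lie within -1 to 1; 1 stands for 0.2 m of shift or pi rad of turn. Its arguments: {"type":"object","properties":{"increments":{"type":"array","items":{"type":"array","items":{"type":"number","minimum":-1,"maximum":1}}},"fingers":{"type":"number"},"force":{"type":"number"}},"required":["increments"]}

```bash
mkdir -p pics
cat > h.py <<'E'
from plant import *
import numpy as np, cv2
from scipy.spatial.transform import Rotation as R
def ray(c,u,v):
    p=np.array([(u-c['cx'])/c['fx'],(v-c['cy'])/c['fy']]);q=p.copy()
    for _ in range(20): q=p/(1+c['k1']*(q@q))
    return c['T'][:3,3],c['T'][:3,:3]@np.array([q[0],q[1],1])
def at(c,u,v,z):
    o,d=ray(c,u,v); return (o+d*(z-o[2])/d[2])
def proj(c,P):
    p=c['T'][:3,:3].T@(np.array(P)-c['T'][:3,3]);q=p[:2]/p[2];q=q*(1+c['k1']*(q@q))
    return q[0]*c['fx']+c['cx'],q[1]*c['fy']+c['cy']
def save(c,n): cv2.imwrite('pics/'+n,c['image'][:,:,::-1])
E
python3 - <<'E'
from h import *
import pickle
for n in ('top','scene'):
    c=read_camera(n); save(c,n+'1.png'); pickle.dump(c,open(n+'1.pkl','wb')); print(n,c['fx'],c['cx'],c['cy'],c['k1'],c['T'].round(3).tolist())
s=read_state();print(s)
E
```

```text
top 514.835698392306 276.18607835422074 202.65409013029222 0.047010225763906094 [[0.012, -0.998, 0.064, 0.485], [-1.0, -0.012, 0.008, 0.005], [-0.008, -0.064, -0.998, 1.304], [0.0, 0.0, 0.0, 1.0]]
scene 479.3118450653963 284.1317652755508 213.64295380752014 -0.13544798273224645 [[0.704, 0.426, -0.569, 1.234], [0.71, -0.438, 0.551, -0.641], [-0.015, -0.792, -0.611, 0.814], [0.0, 0.0, 0.0, 1.0]]
{'t': 0.1, 'q': array([-1.18639304e+00,  1.31093916e-01,  1.48917776e+00,  3.74392186e-06,
        1.52300765e+00, -8.53840893e-02]), 'dq': array([ 0.00023194, -0.00280529, -0.00242887,  0.0004532 , -0.00151957,
        0.00115144]), 'joint_torque': array([ 1.08073193e-03, -5.61342108e+01, -4.93096912e+01,  7.70770339e-02,
        2.91341805e-02, -7.50524805e-05]), 'tool_pos': array([ 0.27156854, -0.53478977,  0.40378309]), 'orientation': array([-3.05369910e+00, -7.30784416e-01,  3.88624981e-04]), 'force': array([ 0.39759954,  0.50963759, -0.55620091]), 'wrist_torque': array([ 0.00817413, -0.00083103,  0.03586324]), 'gripper_force': 0.0, 'opening': 0.09308116744074325}
```

View pics/top1.png

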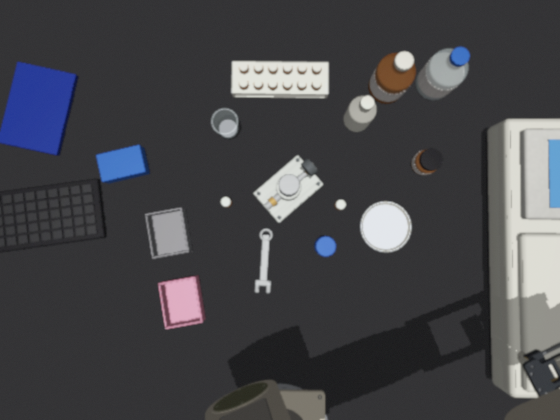

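View pics/scene1.png

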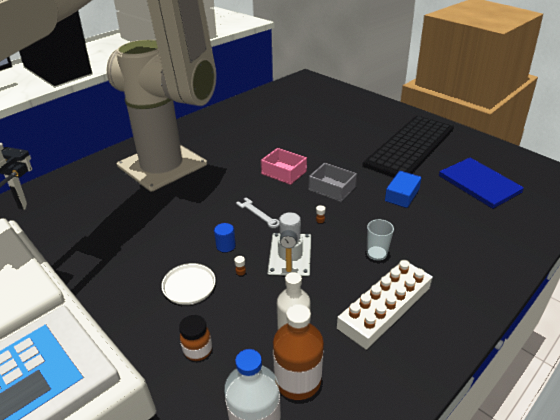

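The top view shows the cap at (289,185), gauge head (310,167), dish (386,227), grey bin (168,233) and the vials at (226,202) and (341,204). The blue cap at (326,246) and the pink bin are the look-alikes.

Run:
```python
from h import *
import pickle
c=pickle.load(open('top1.pkl','rb'))
im=c['image'][:,:,::-1]
a=cv2.resize(im[130:250,230:350],(600,600),interpolation=cv2.INTER_CUBIC)
cv2.imwrite('pics/crop1.png',a)
for n,u,v,z in [('cap',289,185,.116),('gauge',310,167,.12),('dish',386,227,.014),('bin',168,233,.05),('vialA',226,202,.045),('vialB',341,204,.045),('blue',326,246,.05),('wr',266,235,0),('wr2',263,288,0),
 ('binc1',147,214,.05),('binc2',182,209,.05),('binc3',189,252,.05),('binc4',154,258,.05),('beaker',226,120,.085),('jar',432,158,.08),('bottle',366,103,.17),('p1',254,191,.008),('p2',290,156,.008),('p3',323,186,.008),('p4',289,221,.008)]:
    p=at(c,u,v,z); print(n,p.round(3),np.hypot(*p[:2]).round(3))
```

```text
cap [ 0.602 -0.014  0.116] 0.603
gauge [ 0.644 -0.062  0.12 ] 0.647
dish [ 0.51  -0.258  0.014] 0.572
bin [0.488 0.278 0.05 ] 0.562
vialA [0.566 0.139 0.045] 0.583
vialB [ 0.564 -0.143  0.045] 0.582
blue [ 0.462 -0.106  0.05 ] 0.474
wr [0.486 0.041 0.   ] 0.488
wr2 [0.354 0.047 0.   ] 0.357
binc1 [0.534 0.33  0.05 ] 0.628
binc2 [0.547 0.245 0.05 ] 0.6
binc3 [0.443 0.226 0.05 ] 0.497
binc4 [0.428 0.31  0.05 ] 0.528
beaker [0.76  0.138 0.085] 0.773
jar [ 0.674 -0.354  0.08 ] 0.761
bottle [ 0.782 -0.182  0.17 ] 0.803
p1 [0.597 0.073 0.008] 0.601
p2 [ 0.687 -0.017  0.008] 0.687
p3 [ 0.612 -0.101  0.008] 0.62
p4 [ 0.522 -0.016  0.008] 0.522
```

View pics/crop1.png

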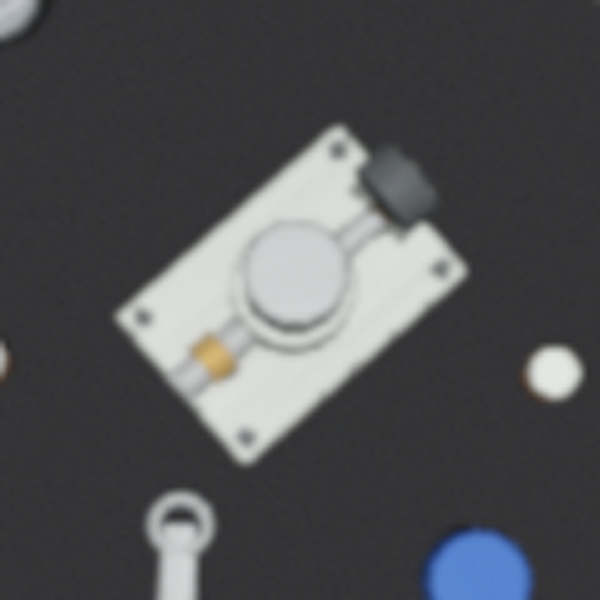

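```bash
cat >> h.py <<'E'
def go(p,yaw=None):
    "full shift/turn to TCP p (pointing down) with tool-y yaw in deg, in command units"
    s=read_state();M=R.from_rotvec(s['orientation']);y=M.as_matrix()[:,1]
    cy=np.degrees(np.arctan2(y[1],y[0]))
    if yaw is None: yaw=cy
    a=np.radians(yaw);Y=np.array([np.cos(a),np.sin(a),0]);Z=np.array([0,0,-1.]);T=np.c_[np.cross(Y,Z),Y,Z]
    d=M.inv().apply(np.array(p)-s['tool_pos'])/.2; r=(M.inv()*R.from_matrix(T)).as_rotvec()/np.pi
    print('pos',s['tool_pos'].round(4),'yaw',cy.round(1),'q6',np.degrees(s['q'][5]).round(1),'F',s['force'].round(1),'op',round(s['opening'],4),'t',s['t'])
    print('shift',d.round(4),'turn',r.round(4),'turn/row>=',np.abs(r).max()/.0594,'dist/row',np.linalg.norm(d)*.2/.0625)
E
python3 - <<'E'
from h import *
import pickle
c=pickle.load(open('top1.pkl','rb'))
f=lambda x,y:(230+(x+.5)/5-.5,130+(y+.5)/5-.5)
print('cap',at(c,*f(296,272),.116))
P=[at(c,*f(*q),.008) for q in [(338,125),(467,268),(245,465),(115,317)]]
print('plate',np.mean(P,0),[np.linalg.norm(P[i]-P[i-1]).round(3) for i in range(4)],np.degrees(np.arctan2(*((P[0]+P[1]-P[2]-P[3])[:2][::-1]))))
go([.603,-.014,.36],-140)
E
```

```text
cap [ 0.60477978 -0.01327857  0.116     ]
plate [ 0.60478493 -0.01272934  0.008     ] [np.float64(0.149), np.float64(0.098), np.float64(0.15), np.float64(0.099)] -48.099514979325775
pos [ 0.2716 -0.5348  0.4038] yaw -63.1 q6 -4.9 F [ 0.4  0.5 -0.6] op 0.0931 t 0.1
shift [ 2.6564 -1.5713  0.2219] turn [-5.000e-04  3.000e-04  4.273e-01] turn/row>= 7.193864976581291 dist/row 9.901734915406278
```

Call:
arm_command([
  [0.2, -0.12, 0, 0, 0, 0.055],
  [0.4, -0.24, 0, 0, 0, 0.11],
  [0.6, -0.36, 0, 0, 0, 0.165],
  [0.8, -0.48, 0, 0, 0, 0.22],
  [1.0, -0.59, 0, 0, 0, 0.275],
], fingers=-0.33, force=50)

```text
t: 0.72
tool_pos: [0.397, -0.3378, 0.4043]
orientation: [-3.079, 0.624, 0.001]
force: [0.3, -1.0, -0.0]
opening: 0.0616
gripper_force: 0.0
```

```bash
python3 -c "
from h import *
go([.605,-.013,.36],-140)"
```

```text
pos [ 0.397  -0.3378  0.4043] yaw -112.9 q6 66.9 F [ 0.3 -1.  -0. ] op 0.0616 t 0.725
shift [ 0.3255 -1.9004  0.2221] turn [-1.000e-04  2.000e-04  1.505e-01] turn/row>= 2.532954300335567 dist/row 6.2106817225536135
```

Call:
arm_command([
  [0.035, -0.2, 0, 0, 0, 0.05],
  [0.07, -0.4, 0, 0, 0, 0.1],
  [0.1, -0.6, 0, 0, 0, 0.15],
  [0.14, -0.8, 0, 0, 0, 0.15],
  [0.17, -1.0, 0, 0, 0, 0.15],
])

```text
t: 1.35
tool_pos: [0.5052, -0.1664, 0.4043]
orientation: [2.852, -1.317, -0.001]
force: [-0.6, 0.9, 0.5]
opening: 0.0619
gripper_force: 0.0
```

```bash
python3 -c "
from h import *
go([.605,-.013,.36],-140)"
```

```text
pos [ 0.5052 -0.1664  0.4043] yaw -139.6 q6 115.8 F [-0.6  0.9  0.5] op 0.0619 t 1.35
shift [-0.2603 -0.877   0.2215] turn [0.0001 0.0002 0.0023] turn/row>= 0.03879843114966288 dist/row 3.012109726714594
```

Call:
arm_command([
  [-0.06, -0.2, 0.05, 0, 0, 0],
  [-0.12, -0.4, 0.1, 0, 0, 0],
  [-0.18, -0.62, 0.15, 0, 0, 0],
  [-0.24, -0.82, 0.2, 0, 0, 0],
  [-0.26, -0.877, 0.22, 0, 0, 0],
])

```text
t: 1.98
tool_pos: [0.605, -0.0122, 0.3592]
orientation: [2.853, -1.314, -0.003]
force: [-0.0, 0.4, -0.2]
opening: 0.0618
gripper_force: 0.0
```

```bash
python3 -c "
from h import *
c=read_camera('wrist'); save(c,'w1.png'); print(proj(c,[.605,-.013,.116]),proj(c,[.646,-.059,.125]))
import pickle; pickle.dump(c,open('w1.pkl','wb'))
go([.605,-.013,.274],-140)"
```

```text
(np.float64(285.30526127112523), np.float64(219.9871314220621)) (np.float64(283.48847847249624), np.float64(140.71064906309283))
pos [ 0.6049 -0.0121  0.3589] yaw -139.5 q6 133.4 F [-1.6  0.9 -0.8] op 0.0619 t 2.025
shift [0.0044 0.0021 0.4247] turn [0.0004 0.0007 0.003 ] turn/row>= 0.05105604835221951 dist/row 1.3592679037599051
```

View pics/w1.png

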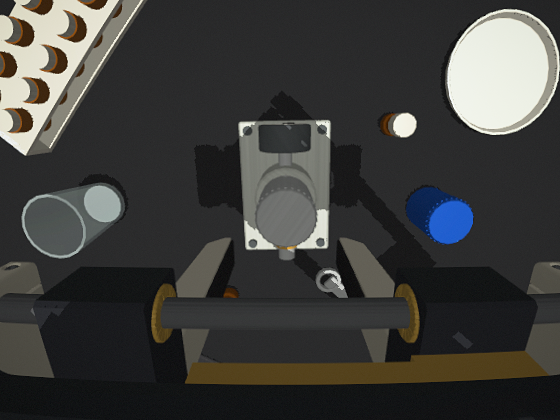

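The wrist view shows the cap top at about (286,219) and the gauge at (285,137). Both are within 2 px of my prediction, so I descend.

Call:
arm_command([
  [0.004, 0.002, 0.12, 0, 0, 0.003],
  [0.004, 0.002, 0.24, 0, 0, 0.003],
  [0.004, 0.002, 0.36, 0, 0, 0.003],
  [0.004, 0.002, 0.42, 0, 0, 0.003],
  [0.004, 0.002, 0.42, 0, 0, 0.003],
])

```text
t: 2.65
tool_pos: [0.6042, -0.0158, 0.2761]
orientation: [2.845, -1.332, -0.003]
force: [0.4, 0.2, 0.1]
opening: 0.0618
gripper_force: 0.0
```

Call:
arm_command([
  [0, 0, 0, 0, 0, 0],
  [0, 0, 0, 0, 0, 0],
  [0, 0, 0, 0, 0, 0],
  [0, 0, 0, 0, 0, 0],
  [0, 0, 0, 0, 0, 0],
], fingers=1, force=50)

```text
t: 3.28
tool_pos: [0.6053, -0.0152, 0.2778]
orientation: [-2.845, 1.33, -0.003]
force: [-0.3, -0.5, 6.1]
opening: 0.0494
gripper_force: 50.0
```

```bash
python3 -c "
from h import *
go([.605,-.013,.274],-140);s=read_state();print(s['gripper_force'],s['wrist_torque'])"
```

```text
pos [ 0.6053 -0.0152  0.2778] yaw -140.1 q6 133.8 F [-0.3 -0.5  6.1] op 0.0494 t 3.275
shift [-0.0091 -0.006   0.0188] turn [-0.0004 -0.0004 -0.0007] turn/row>= 0.010998104646654534 dist/row 0.06956971118402318
50.00184927936061 [ 0.0468409  -0.00616383 -0.01567075]
```

Call:
arm_command([
  [0, 0, -0.0025, 0, 0, -0.055],
  [0, 0, -0.005, 0, 0, -0.11],
  [0, 0, -0.0075, 0, 0, -0.165],
  [0, 0, -0.01, 0, 0, -0.22],
  [0, 0, -0.0125, 0, 0, -0.275],
])

```text
t: 3.9
tool_pos: [0.6053, -0.0151, 0.2802]
orientation: [3.142, -0.008, 0.003]
force: [1.1, 0.4, 5.0]
opening: 0.0494
gripper_force: 50.0
```

```bash
python3 -c "
from h import *
go([.605,-.013,.2765],-90);s=read_state();print(s['gripper_force'],s['wrist_torque'])
c=read_camera('wrist');save(c,'w2.png');go([.605,-.013,.2765],-90)"
```

```text
pos [ 0.6053 -0.0151  0.2802] yaw -90.3 q6 84.0 F [1.1 0.4 5. ] op 0.0494 t 3.9
shift [-0.0015 -0.0105  0.0187] turn [ 0.     -0.0006 -0.0016] turn/row>= 0.02702313015906053 dist/row 0.06873025741949054
49.99821342411451 [-0.01957328 -0.12118484  0.01739376]
pos [ 0.6053 -0.0151  0.2803] yaw -89.8 q6 83.5 F [0.4 0.5 4.4] op 0.0491 t 3.95
shift [-0.0014 -0.0105  0.0189] turn [ 0.     -0.0006  0.0014] turn/row>= 0.023124428566878283 dist/row 0.06928740548119068
```

Call:
arm_command([
  [0, 0, -0.0025, 0, 0, -0.055],
  [0, 0, -0.005, 0, 0, -0.11],
  [0, 0, -0.0075, 0, 0, -0.165],
  [0, 0, -0.01, 0, 0, -0.22],
  [0, 0, -0.0125, 0, 0, -0.275],
])

```text
t: 4.58
tool_pos: [0.6055, -0.0149, 0.2828]
orientation: [2.856, 1.308, 0.004]
force: [2.0, 1.2, 4.1]
opening: 0.0494
gripper_force: 50.0
```

Call:
arm_command([
  [0, 0, -0.0025, 0, 0, -0.055],
  [0, 0, -0.005, 0, 0, -0.11],
  [0, 0, -0.0075, 0, 0, -0.165],
  [0, 0, -0.01, 0, 0, -0.22],
  [0, 0, -0.0125, 0, 0, -0.275],
])

```text
t: 5.2
tool_pos: [0.6053, -0.0146, 0.2852]
orientation: [2.045, 2.383, 0.004]
force: [0.5, 3.0, 4.4]
opening: 0.0493
gripper_force: 50.0
```

Call:
arm_command([
  [0, 0, -0.0025, 0, 0, -0.055],
  [0, 0, -0.005, 0, 0, -0.11],
  [0, 0, -0.0075, 0, 0, -0.165],
  [0, 0, -0.01, 0, 0, -0.22],
  [0, 0, -0.0125, 0, 0, -0.275],
])

```text
t: 5.82
tool_pos: [0.6051, -0.0145, 0.2875]
orientation: [0.86, 3.021, 0.002]
force: [0.4, 3.7, 5.2]
opening: 0.0494
gripper_force: 50.0
```

Call:
arm_command([
  [0, 0, -0.0025, 0, 0, -0.055],
  [0, 0, -0.0045, 0, 0, -0.1],
  [0, 0, -0.0045, 0, 0, -0.1],
  [0, 0, -0.0045, 0, 0, -0.1],
  [0, 0, -0.0045, 0, 0, -0.1],
])

```text
t: 6.45
tool_pos: [0.6049, -0.0148, 0.2883]
orientation: [0.386, 3.117, 0.001]
force: [-1.0, 2.4, 5.2]
opening: 0.0489
gripper_force: 50.0
```

```bash
python3 -c "
from h import *
go([.605,-.015,.29],75);s=read_state();print(s['gripper_force'],s['wrist_torque'])
c=read_camera('wrist');save(c,'w2.png')"
```

```text
pos [ 0.6049 -0.0148  0.2883] yaw 75.9 q6 -82.2 F [-1.   2.4  5.2] op 0.0489 t 6.45
shift [-0.0007 -0.0011 -0.0084] turn [0.0003 0.0001 0.005 ] turn/row>= 0.08370582363363388 dist/row 0.027042684519538385
50.00193373314687 [ 0.46954629  0.05589139 -0.04166554]
```

View pics/w2.png

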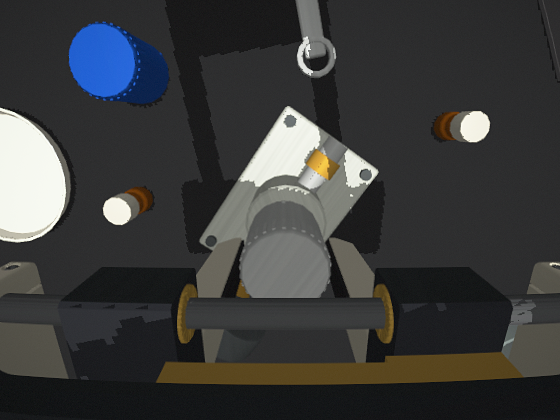

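After 216° the cap head is centred between the pads at (285,265), and the rise matches the pitch. I regrasp now: open, lift clear of the gauge, and rewind.

Call:
arm_command([
  [0, 0, 0, 0, 0, 0],
  [0, 0, 0, 0, 0, 0],
  [0, 0, 0, 0, 0, 0],
  [0, 0, -0.11, 0, 0, 0],
  [0, 0, -0.22, 0, 0, 0],
], fingers=-0.33)

```text
t: 7.12
tool_pos: [0.6046, -0.0152, 0.3315]
orientation: [-0.386, -3.116, 0.0]
force: [-0.4, 0.0, -0.0]
opening: 0.0622
gripper_force: 0.0
```

Call:
arm_command([
  [0, 0, 0, 0, 0, 0.059],
  [0, 0, 0, 0, 0, 0.118],
  [0, 0, 0, 0, 0, 0.177],
  [0, 0, 0, 0, 0, 0.236],
  [0, 0, 0, 0, 0, 0.295],
])

```text
t: 7.75
tool_pos: [0.6047, -0.0152, 0.3314]
orientation: [-1.747, -2.611, 0.0]
force: [0.3, 0.2, 0.2]
opening: 0.062
gripper_force: 0.0
```

Call:
arm_command([
  [0, 0, 0, 0, 0, 0.059],
  [0, 0, 0, 0, 0, 0.118],
  [0, 0, 0, 0, 0, 0.177],
  [0, 0, 0, 0, 0, 0.236],
  [0, 0, 0, 0, 0, 0.295],
])

```text
t: 8.38
tool_pos: [0.6047, -0.0152, 0.3313]
orientation: [-2.73, -1.555, 0.001]
force: [-0.6, -0.3, -0.0]
opening: 0.062
gripper_force: 0.0
```

Call:
arm_command([
  [0, 0, 0, 0, 0, 0.059],
  [0, 0, 0, 0, 0, 0.118],
  [0, 0, 0, 0, 0, 0.177],
  [0, 0, 0, 0, 0, 0.236],
  [0, 0, 0, 0, 0, 0.295],
])

```text
t: 9.0
tool_pos: [0.6047, -0.0153, 0.3313]
orientation: [-3.137, -0.17, 0.001]
force: [-0.1, -1.0, 0.6]
opening: 0.0616
gripper_force: 0.0
```

Call:
arm_command([
  [0, 0, 0, 0, 0, 0.059],
  [0, 0, 0, 0, 0, 0.118],
  [0, 0, 0, 0, 0, 0.177],
  [0, 0, 0, 0, 0, 0.236],
  [0, 0, 0, 0, 0, 0.295],
])

```text
t: 9.62
tool_pos: [0.6047, -0.0152, 0.3314]
orientation: [2.882, -1.25, -0.001]
force: [-0.3, -0.0, -0.5]
opening: 0.0619
gripper_force: 0.0
```

```bash
python3 -c "
from h import *
go([.605,-.0145,.2875],-140);s=read_state();print(s['wrist_torque'])
"
```

```text
pos [ 0.6047 -0.0152  0.3314] yaw -136.9 q6 130.6 F [-0.3 -0.  -0.5] op 0.0619 t 9.625
shift [-0.0016 -0.0035  0.2194] turn [0.0001 0.0001 0.0174] turn/row>= 0.29214674470732177 dist/row 0.7022373842275293
[0.06908067 0.01854551 0.00524548]
```

Call:
arm_command([
  [0, 0, 0.08, 0, 0, 0],
  [0, 0, 0.16, 0, 0, 0],
  [0, 0, 0.22, 0, 0, 0],
  [0, 0, 0.22, 0, 0, 0],
  [0, 0, 0.22, 0, 0, 0],
])

```text
t: 10.25
tool_pos: [0.6049, -0.0152, 0.2878]
orientation: [-2.887, 1.24, -0.0]
force: [-0.2, -0.2, 0.1]
opening: 0.0621
gripper_force: 0.0
```

Call:
arm_command([
  [0, 0, 0, 0, 0, 0],
  [0, 0, 0, 0, 0, 0],
  [0, 0, 0, 0, 0, 0],
  [0, 0, 0, 0, 0, 0],
  [0, 0, 0, 0, 0, 0],
], fingers=1, force=50)

```text
t: 10.88
tool_pos: [0.6051, -0.0153, 0.2882]
orientation: [-2.886, 1.241, -0.002]
force: [1.4, -1.3, 3.5]
opening: 0.049
gripper_force: 50.0
```

Call:
arm_command([
  [0, 0, -0.0025, 0, 0, -0.055],
  [0, 0, -0.005, 0, 0, -0.11],
  [0, 0, -0.0075, 0, 0, -0.165],
  [0, 0, -0.01, 0, 0, -0.22],
  [0, 0, -0.0125, 0, 0, -0.275],
])

```text
t: 11.5
tool_pos: [0.6049, -0.0153, 0.2903]
orientation: [3.14, 0.09, 0.001]
force: [0.2, -0.1, 2.9]
opening: 0.0494
gripper_force: 50.0
```

Call:
arm_command([
  [0, 0, -0.0025, 0, 0, -0.055],
  [0, 0, -0.005, 0, 0, -0.11],
  [0, 0, -0.0075, 0, 0, -0.165],
  [0, 0, -0.01, 0, 0, -0.22],
  [0, 0, -0.0125, 0, 0, -0.275],
])

```text
t: 12.12
tool_pos: [0.605, -0.0151, 0.2929]
orientation: [2.814, 1.397, 0.001]
force: [1.1, -0.1, 3.1]
opening: 0.0492
gripper_force: 50.0
```

Call:
arm_command([
  [0, 0, -0.0025, 0, 0, -0.055],
  [0, 0, -0.005, 0, 0, -0.11],
  [0, 0, -0.0075, 0, 0, -0.165],
  [0, 0, -0.01, 0, 0, -0.22],
  [0, 0, -0.0125, 0, 0, -0.275],
])

```text
t: 12.75
tool_pos: [0.605, -0.015, 0.2954]
orientation: [1.97, 2.446, 0.001]
force: [1.7, 0.7, 2.9]
opening: 0.049
gripper_force: 50.0
```

Call:
arm_command([
  [0, 0, -0.0025, 0, 0, -0.055],
  [0, 0, -0.005, 0, 0, -0.11],
  [0, 0, -0.0075, 0, 0, -0.165],
  [0, 0, -0.01, 0, 0, -0.22],
  [0, 0, -0.0125, 0, 0, -0.275],
])

```text
t: 13.38
tool_pos: [0.6051, -0.0149, 0.2979]
orientation: [0.765, 3.046, 0.001]
force: [2.5, 1.5, 1.6]
opening: 0.0495
gripper_force: 50.0
```

```bash
python3 -c "
from h import *
go([.605,-.0145,.2875],-140);s=read_state();print(s['wrist_torque'])
"
```

```text
pos [ 0.6051 -0.0149  0.2979] yaw 61.8 q6 -68.1 F [2.5 1.5 1.6] op 0.0495 t 13.375
shift [0.0012 0.0014 0.052 ] turn [-2.000e-04  5.000e-04 -8.788e-01] turn/row>= 14.795239829708605 dist/row 0.16634708902869041
[ 0.43216668 -0.65203539 -0.11311633]
```

Call:
arm_command([
  [0, 0, -0.0025, 0, 0, -0.055],
  [0, 0, -0.005, 0, 0, -0.11],
  [0, 0, -0.0075, 0, 0, -0.165],
  [0, 0, -0.01, 0, 0, -0.22],
  [0, 0, -0.0125, 0, 0, -0.275],
])

```text
t: 14.0
tool_pos: [0.605, -0.0148, 0.3007]
orientation: [-0.581, 3.086, 0.001]
force: [1.3, 1.7, 4.5]
opening: 0.0493
gripper_force: 50.0
```

```bash
python3 -c "
from h import *
go([.605,-.0145,.2875],100);s=read_state();print(s['wrist_torque'])
"
```

```text
pos [ 0.605  -0.0148  0.3007] yaw 111.3 q6 -117.6 F [1.3 1.7 4.5] op 0.0493 t 14.0
shift [-0.0003  0.0013  0.0659] turn [0.0002 0.0004 0.0629] turn/row>= 1.058523250873439 dist/row 0.2108091958919186
[ 0.54299156 -0.26218837 -0.05827484]
```

Call:
arm_command([
  [0, 0, -0.0025, 0, 0, -0.05],
  [0, 0, -0.004, 0, 0, -0.08],
  [0, 0, -0.01, 0, 0, -0.08],
  [0, 0, -0.015, 0, 0, -0.08],
  [0, 0, -0.02, 0, 0, -0.08],
])

```text
t: 14.62
tool_pos: [0.6048, -0.015, 0.3042]
orientation: [-0.953, 2.993, 0.0]
force: [1.6, 1.7, 3.7]
opening: 0.0494
gripper_force: 50.0
```

```bash
python3 -c "
from h import *
go([.605,-.0145,.4],100);s=read_state();print(s['wrist_torque'])
"
```

```text
pos [ 0.6048 -0.015   0.3042] yaw 125.3 q6 -131.6 F [1.6 1.7 3.7] op 0.0494 t 14.625
shift [-0.0023  0.0017 -0.4788] turn [1.000e-04 1.000e-04 1.406e-01] turn/row>= 2.3674972182257914 dist/row 1.532050956166153
[ 0.53621184 -0.3586264   0.00439071]
```

Call:
arm_command([
  [0, 0, -0.08, 0, 0, 0],
  [0, 0, -0.16, 0, 0, 0],
  [0, 0, -0.25, 0, 0, 0],
  [0, 0, -0.36, 0, 0, 0],
  [0, 0, -0.48, 0, 0, 0],
])

```text
t: 15.25
tool_pos: [0.6046, -0.0153, 0.4016]
orientation: [0.954, -2.993, 0.0]
force: [0.0, -0.2, -1.0]
opening: 0.0494
gripper_force: 50.0
```

```bash
python3 -c "
from h import *
go([.51,-.258,.4],60);s=read_state();print(s['gripper_force'],s['wrist_torque'])
c=read_camera('scene');save(c,'s2.png')
t=read_camera('top');save(t,'t2.png')
cv2.imwrite('pics/s2c.png',np.hstack([cv2.resize(c['image'][120:300,220:360],(467,600)),cv2.resize(t['image'][190:265,345:430],(300,600)[::1] if 0 else (330,291)) if 0 else np.pad(cv2.resize(t['image'][190:265,345:430],(330,291)),((0,309),(0,0),(0,0)))])[:,:,::-1])
"
```

```text
pos [ 0.6046 -0.0153  0.4016] yaw 125.4 q6 -131.7 F [ 0.  -0.2 -1. ] op 0.0494 t 15.25
shift [ 1.0882 -0.7158  0.0084] turn [-1.000e-04 -0.000e+00  3.631e-01] turn/row>= 6.113446765257239 dist/row 4.168312616635864
49.9921070644632 [ 0.13786054 -0.12528714  0.02060783]
```

View pics/s2c.png

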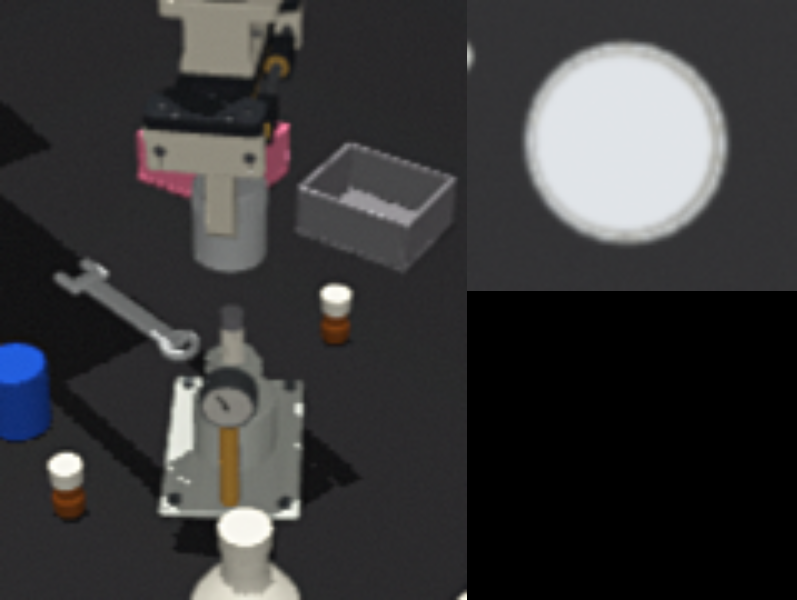

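Cap is in the gripper and the cartridge stands in the neck with the gauge untouched. The dish centre is at top px (385.5,226). Next I carry the cap there.

Call:
arm_command([
  [0.12, -0.08, 0, 0, 0, 0.04],
  [0.33, -0.22, 0, 0, 0, 0.09],
  [0.56, -0.37, 0, 0, 0, 0.145],
  [0.79, -0.52, 0, 0, 0, 0.2],
  [0.98, -0.645, 0, 0, 0, 0.255],
])

```text
t: 15.98
tool_pos: [0.5185, -0.2356, 0.3995]
orientation: [-0.298, -3.127, -0.0]
force: [1.8, -0.5, -1.9]
opening: 0.0491
gripper_force: 50.0
```

```bash
python3 -c "
from h import *
go([.511,-.257,.235],60)
"
```

```text
pos [ 0.5185 -0.2356  0.3995] yaw 79.1 q6 -108.7 F [ 1.8 -0.5 -1.9] op 0.0491 t 15.975
shift [ 0.0159 -0.1123  0.8225] turn [-0.     -0.0002  0.1062] turn/row>= 1.7872886465898803 dist/row 2.656767810299575
```

Call:
arm_command([
  [0.008, -0.05, 0.15, 0, 0, 0.053],
  [0.016, -0.112, 0.4, 0, 0, 0.106],
  [0.016, -0.112, 0.6, 0, 0, 0.106],
  [0.016, -0.112, 0.76, 0, 0, 0.106],
  [0.016, -0.112, 0.82, 0, 0, 0.106],
])

```text
t: 16.6
tool_pos: [0.5112, -0.2546, 0.2331]
orientation: [-0.802, -3.033, -0.002]
force: [-0.3, 0.4, -0.5]
opening: 0.0491
gripper_force: 50.0
```

Call:
arm_command([
  [0, 0, 0.01, 0, 0, 0],
  [0, 0, 0.02, 0, 0, 0],
  [0, 0, 0.03, 0, 0, 0],
  [0, 0, 0.04, 0, 0, 0],
  [0, 0, 0.045, 0, 0, 0],
])

```text
t: 17.23
tool_pos: [0.5125, -0.2553, 0.2273]
orientation: [0.802, 3.037, -0.0]
force: [-0.2, -0.5, -0.7]
opening: 0.0494
gripper_force: 50.0
```

```bash
python3 -c "
from h import *
go([.511,-.257,.222],60)
"
```

```text
pos [ 0.5125 -0.2553  0.2273] yaw 60.4 q6 -92.0 F [-0.2 -0.5 -0.7] op 0.0494 t 17.225
shift [ 0.0023 -0.0111  0.0267] turn [-0.      0.0001  0.0022] turn/row>= 0.03745341745162768 dist/row 0.09263848747232274
```

Call:
arm_command([
  [0, 0, 0.005, 0, 0, 0],
  [0, 0, 0.01, 0, 0, 0],
  [0, 0, 0.015, 0, 0, 0],
  [0, 0, 0.02, 0, 0, 0],
  [0, 0, 0.02, 0, 0, 0],
])

```text
t: 17.85
tool_pos: [0.5124, -0.2553, 0.223]
orientation: [-0.802, -3.037, -0.0]
force: [-0.4, 0.3, -1.1]
opening: 0.0492
gripper_force: 50.0
```

Call:
arm_command([
  [0, 0, 0.004, 0, 0, 0],
  [0, 0, 0.008, 0, 0, 0],
  [0, 0, 0.012, 0, 0, 0],
  [0, 0, 0.012, 0, 0, 0],
  [0, 0, 0.012, 0, 0, 0],
])

```text
t: 18.48
tool_pos: [0.5128, -0.2555, 0.2227]
orientation: [0.802, 3.036, -0.001]
force: [-6.5, 3.0, 13.7]
opening: 0.0491
gripper_force: 50.0
```

Call:
arm_command([
  [0, 0, -0.005, 0, 0, 0],
  [0, 0, -0.009, 0, 0, 0],
  [0, 0, -0.009, 0, 0, 0],
  [0, 0, -0.009, 0, 0, 0],
  [0, 0, -0.009, 0, 0, 0],
])

```text
t: 19.1
tool_pos: [0.5126, -0.2554, 0.2227]
orientation: [0.803, 3.037, -0.0]
force: [0.0, -0.3, 4.7]
opening: 0.0494
gripper_force: 50.0
```

Call:
arm_command([
  [0, 0, 0, 0, 0, 0],
  [0, 0, 0, 0, 0, 0],
  [0, 0, 0, 0, 0, 0],
  [0, 0, 0, 0, 0, 0],
  [0, 0, 0, 0, 0, 0],
], fingers=-0.4)

```text
t: 19.73
tool_pos: [0.5124, -0.2553, 0.2225]
orientation: [-0.803, -3.037, -0.0]
force: [0.9, -0.7, -0.2]
opening: 0.0651
gripper_force: 0.0
```

Call:
arm_command([
  [0, 0, -0.1, 0, 0, 0],
  [0, 0, -0.25, 0, 0, 0],
  [0, 0, -0.45, 0, 0, 0],
  [0, 0, -0.7, 0, 0, 0],
  [0, 0, -0.95, 0, 0, 0],
])

```text
t: 20.35
tool_pos: [0.5121, -0.2551, 0.4159]
orientation: [0.802, 3.036, -0.001]
force: [-0.0, -0.1, 0.0]
opening: 0.0651
gripper_force: 0.0
```

```bash
python3 -c "
from h import *
t=read_camera('top');save(t,'t3.png');c=read_camera('scene');save(c,'s3.png')
u,v=proj(t,[.605,-.0148,.1325]);print(u,v, proj(c,[.605,-.0148,.1325]))
A=cv2.resize(t['image'][150:250,250:430],(720,400),interpolation=cv2.INTER_CUBIC)
B=cv2.resize(c['image'][180:310,150:330],(277*1,200),interpolation=cv2.INTER_CUBIC)
C=cv2.resize(t['image'][200:270,130:200],(200,200),interpolation=cv2.INTER_CUBIC)
D=np.zeros((200,720,3),np.uint8);D[:,:277]=B;D[:,300:500]=C
cv2.imwrite('pics/c3.png',np.vstack([A,D])[:,:,::-1])
go([.605,-.0148,.41],41)
"
```

```text
289.588370737162 183.1865410475718 (np.float64(289.2229204489508), np.float64(212.63063986861806))
pos [ 0.5135 -0.2559  0.4221] yaw 60.4 q6 -92.0 F [1.3 0.  0.9] op 0.0654 t 20.45
shift [0.1983 1.2741 0.0571] turn [0.0006 0.0042 0.1078] turn/row>= 1.8144685154964322 dist/row 4.1304043886122015
```

View pics/c3.png

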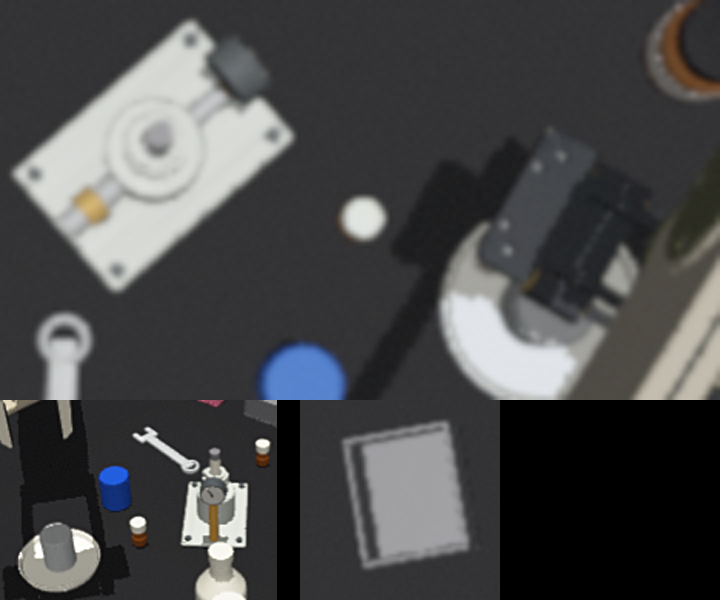

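The cap stands in the dish, and the cartridge top is within 1 px of its prediction at top px (289,183.5). I'll move over the cartridge with the finger line perpendicular to the gauge.

Call:
arm_command([
  [0.03, 0.2, 0, 0, 0, 0.05],
  [0.06, 0.4, 0, 0, 0, 0.1],
  [0.1, 0.6, 0, 0, 0, 0.108],
  [0.13, 0.8, 0, 0, 0, 0.108],
  [0.155, 0.99, 0.03, 0, 0, 0.108],
], fingers=0, force=20)

```text
t: 21.08
tool_pos: [0.5836, -0.0664, 0.408]
orientation: [1.303, 2.857, 0.001]
force: [0.3, -0.2, -0.1]
opening: 0.0464
gripper_force: 0.0
```

```bash
python3 -c "
from h import *
go([.605,-.0148,.36],41)
"
```

```text
pos [ 0.5836 -0.0664  0.408 ] yaw 41.0 q6 -52.5 F [ 0.3 -0.2 -0.1] op 0.0464 t 21.075
shift [0.1252 0.2497 0.2402] turn [ 0.0004  0.0005 -0.0002] turn/row>= 0.008574847006484568 dist/row 1.1790708269642172
```

Call:
arm_command([
  [0.05, 0.1, 0, 0, 0, 0],
  [0.1, 0.2, 0.06, 0, 0, 0],
  [0.125, 0.25, 0.15, 0, 0, 0],
  [0.125, 0.25, 0.24, 0, 0, 0],
  [0.125, 0.25, 0.24, 0, 0, 0],
])

```text
t: 21.7
tool_pos: [0.6036, -0.0168, 0.3552]
orientation: [-1.303, -2.853, 0.003]
force: [-0.3, 0.8, 0.2]
opening: 0.0466
gripper_force: 0.0
```

```bash
python3 -c "
from h import *
c=read_camera('wrist');save(c,'w4.png');print(proj(c,[.605,-.0148,.1325]))
go([.605,-.0148,.285],41)
"
```

```text
(np.float64(289.3027157025181), np.float64(230.57893012284762))
pos [ 0.6041 -0.0169  0.3568] yaw 40.9 q6 -47.4 F [ 0.8 -0.9 -0.9] op 0.0464 t 21.75
shift [0.0042 0.0113 0.3591] turn [-0.0007 -0.0007 -0.0005] turn/row>= 0.012167330146487867 dist/row 1.1498895311864057
```

View pics/w4.png

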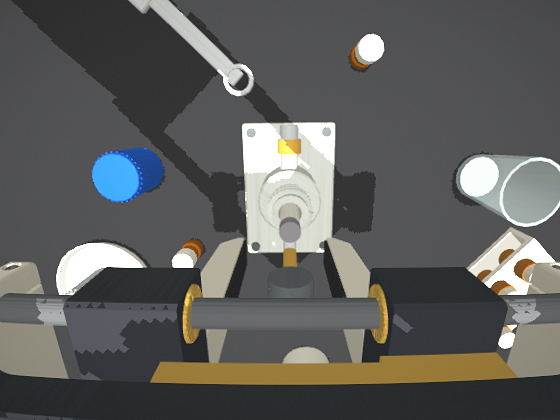

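The cartridge top appears at (289,231), where predicted. I descend, grip and lift straight up.

Call:
arm_command([
  [0.004, 0.01, 0.1, 0, 0, 0],
  [0.004, 0.01, 0.2, 0, 0, 0],
  [0.004, 0.01, 0.3, 0, 0, 0],
  [0.004, 0.01, 0.36, 0, 0, 0],
  [0.004, 0.01, 0.36, 0, 0, 0],
])

```text
t: 22.38
tool_pos: [0.6051, -0.0142, 0.2848]
orientation: [-1.303, -2.856, 0.001]
force: [0.0, 0.4, 0.2]
opening: 0.0464
gripper_force: 0.0
```

Call:
arm_command([
  [0, 0, 0, 0, 0, 0],
  [0, 0, 0, 0, 0, 0],
  [0, 0, 0, 0, 0, 0],
  [0, 0, 0, 0, 0, 0],
  [0, 0, 0, 0, 0, 0],
], fingers=1, force=20)

```text
t: 23.0
tool_pos: [0.6058, -0.0143, 0.2871]
orientation: [1.304, 2.857, 0.0]
force: [-0.6, -0.1, 2.9]
opening: 0.0157
gripper_force: 20.0
```

Call:
arm_command([
  [0, 0, -0.05, 0, 0, 0],
  [0, 0, -0.12, 0, 0, 0],
  [0, 0, -0.2, 0, 0, 0],
  [0, 0, -0.35, 0, 0, 0],
  [0, 0, -0.5, 0, 0, 0],
])

```text
t: 23.62
tool_pos: [0.6056, -0.0142, 0.3886]
orientation: [1.304, 2.858, 0.0]
force: [-0.3, -0.1, -0.1]
opening: 0.0155
gripper_force: 20.0
```

```bash
python3 -c "
from h import *
go([.488,.278,.36],101);print(read_state()['gripper_force'])
"
```

```text
pos [ 0.6056 -0.0142  0.3886] yaw 41.0 q6 -47.2 F [-0.3 -0.1 -0.1] op 0.0155 t 23.625
shift [1.4889 0.5136 0.1423] turn [ 1.000e-04  2.000e-04 -3.336e-01] turn/row>= 5.6156124220238715 dist/row 5.06047315428232
19.999862015247345
```

Call:
arm_command([
  [0.12, 0.04, 0, 0, 0, -0.05],
  [0.34, 0.12, 0, 0, 0, -0.1],
  [0.56, 0.19, 0, 0, 0, -0.155],
  [0.78, 0.27, 0, 0, 0, -0.21],
  [1.0, 0.345, 0, 0, 0, -0.265],
])

```text
t: 24.25
tool_pos: [0.526, 0.1833, 0.388]
orientation: [0.028, 3.14, 0.001]
force: [0.7, 0.3, -1.1]
opening: 0.0154
gripper_force: 20.0
```

```bash
cat >> h.py <<'E'
def tilt(gp,yaw,deg,end=.167):
    "grasp point gp, tool-y yaw, tool leaning so its back goes toward -x"
    s=read_state();M=R.from_rotvec(s['orientation'])
    a=np.radians(yaw);b=np.radians(deg);Y=np.array([np.cos(a),np.sin(a),0])
    H=np.cross(Y,[0,0,1.]);H=H if H[0]>0 else -H
    Z=np.sin(b)*H-np.cos(b)*np.array([0,0,1.]);T=np.c_[np.cross(Y,Z),Y,Z]
    p=np.array(gp)-end*Z
    print('tcp',p.round(3),'now',s['tool_pos'].round(4),s['force'].round(1),s['t'],'q',s['q'].round(2),'shift',(M.inv().apply(p-s['tool_pos'])/.2).round(3),'turn',((M.inv()*R.from_matrix(T)).as_rotvec()/np.pi).round(4))
E
python3 -c "
from h import *
a=np.radians(11);h=np.array([np.cos(a),np.sin(a)])
b=np.radians(35);g=np.array([.489,.279])-.008*h
tilt([*g,.15],101,35)
"
```

```text
tcp [0.387 0.259 0.287] now [0.526  0.1833 0.388 ] [ 0.7  0.3 -1.1] 24.25 q [ 0.24  0.02  1.63  0.    1.49 -1.31] shift [0.702 0.367 0.505] turn [-0.0203 -0.1932 -0.0647]
```

Call:
arm_command([
  [0.1, 0.05, 0.07, -0.003, -0.03, -0.01],
  [0.28, 0.15, 0.2, -0.008, -0.08, -0.027],
  [0.46, 0.24, 0.33, -0.013, -0.127, -0.042],
  [0.62, 0.32, 0.44, -0.018, -0.17, -0.057],
  [0.7, 0.367, 0.505, -0.02, -0.193, -0.065],
])

```text
t: 24.88
tool_pos: [0.3865, 0.2591, 0.285]
orientation: [-0.24, 2.521, 0.074]
force: [1.3, 0.0, -1.5]
opening: 0.0156
gripper_force: 20.0
```

```bash
python3 -c "
from h import *
a=np.radians(11);h=np.array([np.cos(a),np.sin(a)])
g=np.array([.489,.279])-.008*h
c=read_camera('top');save(c,'t5.png');s=read_camera('scene')
A=cv2.resize(c['image'][190:280,120:220],(444,400),interpolation=cv2.INTER_CUBIC)
B=cv2.resize(s['image'][110:220,270:380],(400,400)[:2],interpolation=cv2.INTER_CUBIC)[:,:350]
cv2.imwrite('pics/c5.png',np.hstack([A,B])[:,:,::-1])
tilt([*g,.15],101,35)
# floor: lower edge height = g - .0596*cos35 - .008*sin35
z=.004+.0596*np.cos(.611)+.008*np.sin(.611)+.004; print(z)
tilt([*g,z],101,35)
"
```

```text
tcp [0.387 0.259 0.287] now [0.3862 0.259  0.2841] [-0.2 -0.3 -0.9] 24.975 q [ 0.57 -0.42  2.27 -0.32  0.74 -1.02] shift [-0.012 -0.    -0.008] turn [-0.001  -0.0012 -0.0002]
0.061406349115534276
tcp [0.387 0.259 0.198] now [0.3862 0.259  0.2841] [-0.2 -0.3 -0.9] 24.975 q [ 0.57 -0.42  2.27 -0.32  0.74 -1.02] shift [0.241 0.001 0.355] turn [-0.001  -0.0012 -0.0002]
```

View pics/c5.png

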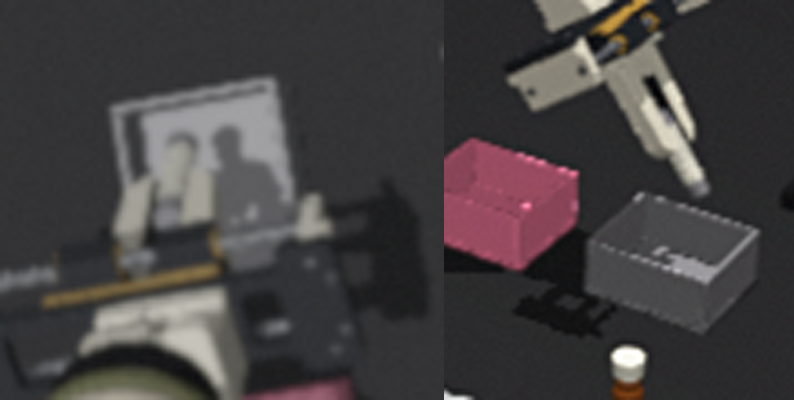

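The cartridge's lower end is well inside the grey bin's outline (crop about (180,140), bin (112..295, 80..265)). I lower it and release.

Call:
arm_command([
  [0.05, 0, 0.07, 0, 0, 0],
  [0.11, 0, 0.16, 0, 0, 0],
  [0.17, 0, 0.25, 0, 0, 0],
  [0.22, 0, 0.32, 0, 0, 0],
  [0.24, 0, 0.35, 0, 0, 0],
])

```text
t: 25.6
tool_pos: [0.3901, 0.2584, 0.201]
orientation: [-0.235, 2.525, 0.071]
force: [0.9, -0.5, 0.1]
opening: 0.0152
gripper_force: 20.0
```

Call:
arm_command([
  [0, 0, 0, 0, 0, 0],
  [0, 0, 0, 0, 0, 0],
  [0, 0, 0, 0, 0, 0],
  [0, 0, 0, 0, 0, 0],
  [0, 0, 0, 0, 0, 0],
], fingers=0.35)

```text
t: 26.22
tool_pos: [0.3891, 0.2588, 0.2009]
orientation: [-0.237, 2.523, 0.073]
force: [0.6, -0.8, -0.1]
opening: 0.0303
gripper_force: 0.0
```

Call:
arm_command([
  [0, 0, -0.08, 0, 0, 0],
  [0, 0, -0.2, 0, 0, 0],
  [0, 0, -0.35, 0, 0, 0],
  [0, 0, -0.55, 0, 0, 0],
  [0, 0, -0.8, 0, 0, 0],
])

```text
t: 26.85
tool_pos: [0.2982, 0.2414, 0.3322]
orientation: [-0.237, 2.525, 0.072]
force: [1.3, 1.1, 0.2]
opening: 0.0303
gripper_force: 0.0
```

Call:
arm_command([
  [0, 0, 0, 0, 0, 0],
  [0, 0, 0, 0, 0, 0],
  [0, 0, 0, 0, 0, 0],
  [0, 0, 0, 0, 0, 0],
  [0, 0, 0, 0, 0, 0],
])

```text
t: 27.48
tool_pos: [0.2992, 0.2417, 0.331]
orientation: [-0.237, 2.525, 0.071]
force: [-0.2, -0.5, 0.4]
opening: 0.0299
gripper_force: 0.0
```

```bash
python3 -c "
from h import *
c=read_camera('top');s=read_camera('scene')
A=cv2.resize(c['image'][150:270,120:420],(800,320),interpolation=cv2.INTER_CUBIC)
B=cv2.resize(s['image'][140:315,150:390],(384,280),interpolation=cv2.INTER_CUBIC)
C=cv2.resize(s['image'][155:205,300:370],(392,280),interpolation=cv2.INTER_CUBIC)
D=np.zeros((280,800,3),np.uint8);D[:,:384]=B;D[:,400:792]=C
cv2.imwrite('pics/c6.png',np.vstack([A,D])[:,:,::-1])
"
```

```text
(no output)
```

View pics/c6.png

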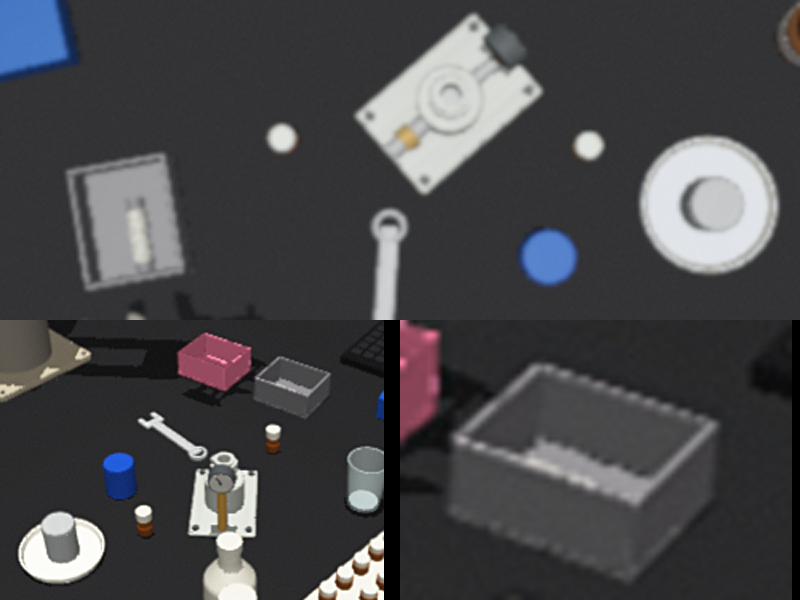

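The cartridge lies in the grey bin (crop 138,235) and the cap stands in the dish (715,203). The bystanders have not moved and the gripper is clear.

```bash
python3 -c "
from plant import *
print(close_job())"
```

```text
the job is handed in; nothing more can be done
None
```

I unscrewed the cap and stood it open side down in the white dish, and the cartridge is lying in the grey bin. The gauge and the bystanders in view look undisturbed; I handed the job in at about 27.5 s, and no verdict came back.

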